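# Calibrate the portion scale: load the check weight, hold the recessed button

### The arm

A 6-joint arm with a two-finger parallel gripper is mounted at the origin on a cart in front of the work surface, level with it; the furniture and walls round the work are solid. World frame = base frame: x ahead of the robot, y to its left, z up, the work surface at z = 0. Lengths are in m, angles in rad, forces in N, time in s.
With the tool pointing down it reaches from about 0.4 to 0.825 m from the base axis. Payload 7 kg.
Tool frame: the origin (TCP) lies on the centre line of the jaws, within the pads' length; the fingertips stand 14 mm ahead of it and the grasp point (between the pads) lies 5 mm behind it; z points along the fingers, y is the line along which they close (so a half turn about z gives the same grasp; the last joint's range is limited). The gripper opens to 88 mm and grips with 3 to 60 N. Pads are 19 mm wide; open, the fingers measure 130 mm over their backs; the gripper's body (78 mm by 193 mm) begins 47 mm behind the grasp point.
Start: joints at [-0.824, 0.359, 0.012, 0, -1.224, -0.288], TCP at [0.299, -0.605, 0.241] pointing down, gripper open.
Joint ranges: [-3.07, 3.07], [-1.43, 2.12], [-1.02, 1.25], [-3.03, 1.67], [-3.05, -0], [-3.03, 3.03]. Speed limits (rad/s): [2.39, 2.39, 3.01, 3.14, 3.14, 3.14].

### API

Orientations are given as [roll, pitch, yaw] about the fixed x, y, z axes, in that order (R = Rz(yaw) Ry(pitch) Rx(roll)).
In Python, from station import arm gives the robot as it stands.
- The arm moves only by the tool move_arm, never from a script. Its argument "rows" is a list of rows, each an object with "translation": the shift along the tool's x, y, z in cm, a list of three; "rot": the turn, a rotation vector about the tool's x, y, z in degrees, a list of three; "hand": the closure, from 0 (fully open) to 1 (shut). A call has 1 to 8 rows; each row is the pose to reach, as a shift and turn from the pose commanded when the call began, along the tool's axes at that moment; what a row does not reach only later rows make up. A row lasts 1/12 s, in which the tool goes at most 41.7 mm and 7.16 degrees, less where a joint would pass 70% of its speed; a pose out of reach is approached as far as the arm can. A call with a gripper value outside its range is refused whole. The fingers move at their own pace and stop on an object; "squeeze" is the grip in N (left out, the last holds). Time passes only in rows, so rows that repeat a pose let the fingers close. It gives the time, the measured TCP pose, the force, the opening and the grip force at its end, in the units of the state.
- arm.get_state(): the state, without advancing time (a new reading comes with each control period).
- arm.grab_frame(name): name is "scene" or "top" or "wrist"; returns (picture, depth): 420x560x3 uint8, red, green, blue; 420x560 float32, m along the optical axis (not along the pixel's ray), 0 where there is no reading.
- arm.camera_params(name): a dict with "vfov" (degrees; the focal length in pixels is half the picture's height over the tangent of half this angle, whatever the lens; pixels are square), "cx", "cy" (the principal point, pixels), "position" and "orientation" of the camera in the world; the wrist camera has in their place "tool_from_camera" (4x4, takes a point from camera to tool coordinates, whose origin is the TCP and whose axes are the flange's). Camera axes: x right, y down, z forward; pixel columns grow to the right and rows downward; lengths in m; the calibration is good to about 2 mm. A picture is of the moment at which its call begins: read the wrist's pose just before it. camera_params takes no time and is no camera call.
- arm.job_done(): hands the job in; it is judged then, once.
Trained networks look in the newest picture that a camera, given by its name, has taken for a name from the list of things; names that differ only in an ending like _2 or _b are one class to them, and where a whole thing is asked for, a point or a joint stands for the part that bears it (a point fixed in the world has none). Each returns a list of dicts, best first, with "p" (0 to 1); they miss things now and then, are a little off and sometimes report something else, mostly with a low value. They report only what shows in the picture. A call takes as long as a camera call.
- arm.search_frame(label, camera): "point" ([x, y, z] in m, in the coordinates of the camera as it stood for that picture, good to about 4 mm: the middle of the surface that is visible of it).
- arm.pinpoint(label, camera): "point" ([x, y, z] in m, in the coordinates of the camera as it stood for that picture, good to about 4 mm: a listed point, or the origin of a listed thing).
The state is a dict: "t": time; "q": joint angles; "qd": joint speeds; "joint_efforts": joint torques, N m; "eef_pos": TCP position; "ee_rot": TCP orientation; "force": force on the tool from outside, world axes, zero at the start; "moment": the same for the moment, N m; "width": finger opening in m; "gripper_force": force on a finger pad.
Only numpy, scipy, OpenCV 4.12 (cv2) and the standard library are available. Lean on these libraries where they do the work, as an engineer would, in place of code of your own. Each camera call takes 0.05 s, during which the arm holds its last target. There are 200 camera calls.

### The job

The portion scale needs its calibration: stand the big brass check weight upright in the middle of the steel pan and let go of it (set it down, do not drop it), slide the black shutter on the front deck all the way open, then take the blue stylus out of its desk stand and reach its steel tip through the uncovered port to press the recessed orange button right down. Do not press the button before the weight stands on the pan, and leave the small brass weight, the black wallet and the grey card tin where they are. Finish while holding: the program ends with the stylus still in the gripper, keeping the button down.

Things in the scene. Friction and masses are not known exactly. Their poses are not given: they have to be found in the camera images.
- scale: White portion scale, 240 (x) x 180 (y) mm, fixed. Origin: centre of its underside; x points from its front (control deck, near the robot) to its back (pan), y left, z up. Level front deck x = -120 to -28 mm, top at 60 mm; its left half has a flat display and keys, its right half a grey panel with port and shutter. Flat steel pan x = -21 to 117 mm, 174 mm wide, top at 66 mm.
- pan_centre (a point): Middle of the pan, on its upper face (66 mm above the counter), marked by two thin rings of 28 and 50 mm radius. Axes as the scale's.
- port (a point): Centre of the mouth of the service port, an upright round hole of 12 mm diameter in the deck, 60 mm above the scale's foot. The orange button (10 mm across) is at its bottom, 20 mm below the mouth. At the start the shutter covers the hole. Axes as the scale's.
- cal_button (a joint): Travel of the orange button, m: 0 = up, 0.006 = right down on its stop (down is +). A spring pushes back with 1.5 N at the top and 4.5 N at the stop; it springs up when released.
- cal_button_top (a point): Centre of the top face of the orange button inside the port; moves with it. Axes as the scale's.
- shutter (a joint): Slide of the black shutter, m: 0 = closed over the port, 0.034 = fully open; it moves along the scale's +y (to the left). About 1.2 N of friction; it stays where it is left. It starts between 0 and 0.006. The port is fully clear from about 0.022 on.
- shutter_grip (a point): Middle of the top of the shutter's thumb grip, a ribbed upright block 24 mm (scale x) x 10 mm (scale y), 13 mm tall above the 3 mm shutter plate (32 x 28 mm, on the deck between 5 mm high rails); its top is 76.5 mm above the scale's foot. Moves with the shutter. Axes as the scale's.
- big_weight: The big brass check weight, 0.5 kg nominal: upright cylinder 42 mm in diameter and 40 mm tall, then a neck (17 mm) and a knob of 24 mm diameter between 52 and 60 mm above its foot. Origin: centre of its underside; z up. Loose, standing on the counter beside the small one.
- small_weight: The small brass weight: 31 mm in diameter, 46 mm tall overall. Loose; to be left alone. Origin: centre of its underside.
- stylus: Blue stylus, 130 mm long, 30 g, upright, tip down in the stand. Origin: the very tip; z up along it. Steel shaft 5 mm in diameter up to 45 mm from the tip; blue barrel 12 mm in diameter from 45 to 122 mm with a flat shoulder at 45 mm; 9 mm at the top end (130 mm). In the stand the tip is 9 mm above the counter; the shoulder sits on the stand's mouth.
- stylus_barrel (a point): A good place to grip the stylus: on its axis, 95 mm above the tip (104 mm above the counter while it stands in the stand).
- stand: Weighted desk stand, fixed: steel foot 74 mm in diameter and 8 mm thick, black column 28 mm in diameter up to 54 mm above the counter, with an upright 8 mm hole in which the stylus shaft stands. Origin: centre of the underside.
- wallet: Black card wallet, 70 x 100 x 14 mm, lying flat. Loose; to be left alone. Origin: centre of the underside.
- loyalty_tin: Flat dark grey card tin (rounded), 40 x 58 x 14 mm. Loose; to be left alone. Origin: centre of the underside.

How it is judged:
On the way, in this order (a step that is already met when the one before it is completed fails the run):
1. the big weight stands upright in the middle of the pan, let go (horizontal distance between big_weight and pan_centre below 0.025 m and z of big_weight in the frame of pan_centre between -0.004 and 0.004 m and angle between big_weight's own z axis and vertical below 0.1 rad and contact force between big_weight and scale above 2 N and contact force between big_weight and the fingers below 0.05 N and contact force between big_weight and the arm below 0.05 N), for 0.3 s.
2. the stylus, held in the gripper, presses the button down through the port (value of joint cal_button above 0.004 m and contact force between stylus and cal_button above 1 N and contact force between stylus and the fingers above 1 N), for 0.5 s.
At the end, for the whole second after the job is handed in: Button at least 4 of 6 mm down, pressed (over 1 N) by the gripped stylus, its tip 22 mm or more below the deck in the port; shutter open 28 mm or more; big weight upright (0.1 rad) on the pan, within 25 mm of its centre, untouched by the robot (all of step 1 and all of step 2 and value of joint shutter above 0.028 m and horizontal distance between stylus and port below 0.006 m and z of stylus in the frame of port below -0.022 m); the arm keeps its last pose, push and grip.
It fails at once if the button is pressed (2 mm) while the big weight does not stand on the pan (value of joint cal_button above 0.002 m and not (horizontal distance between big_weight and pan_centre below 0.025 m and z of big_weight in the frame of pan_centre between -0.004 and 0.004 m and angle between big_weight's own z axis and vertical below 0.1 rad)).
It fails at once if the big weight falls freely (nothing touches it) more than 12 mm above the pan (contact force between big_weight and anything else below 0.02 N and z of big_weight in the frame of pan_centre above 0.012 m).
It fails at once if the small weight, the wallet or the grey card tin is moved by more than 25 mm (distance of any of small_weight, wallet, loyalty_tin from where it was at the start of the episode above 0.025 m).
It also fails if it takes over 72 s, if anything falls off the work surface, if the arm or the gripper's body presses on something with over 40 N, if the wrist force passes 120 N, or if a joint passes its speed limit or range.

## Working session

There is one attempt and no reset: what is moved stays moved. The work goes in short steps, Python scripts to look and compute and a tool call to move; the robot and the scene stay as the last step left them, time stands still between calls to the robot, and variables do not carry over. Pictures are saved under pics/ and viewed, at most 10 in all, crops included, and the job is handed in when it is done.

Besides the shell and the picture viewer there is one more tool, called after "Request:" by a JSON object that holds its "name" and its "arguments", one argument or row to a line. move_arm: Moves the arm, as the interface text tells. Its arguments: {"type":"object","properties":{"rows":{"type":"array","items":{"type":"object","properties":{"translation":{"type":"array","items":{"type":"number"}},"rot":{"type":"array","items":{"type":"number"}},"hand":{"type":"number"}}}},"squeeze":{"type":"number"}},"required":["rows"]}

```bash
ls; mkdir -p pics
cat > h.py <<'E'
from station import arm
import numpy as np, cv2
from scipy.spatial.transform import Rotation as R
def rot(o):
    o=np.array(o,float)
    if o.shape==(3,3): return o
    return R.from_euler('xyz',o).as_matrix() if o.size==3 else R.from_quat(o).as_matrix()
def pose():
    s=arm.get_state(); T=np.eye(4); T[:3,:3]=rot(s['ee_rot']); T[:3,3]=s['eef_pos']; return T
def cam(name):
    p=arm.camera_params(name)
    if name=='wrist': return p,pose()@np.array(p['tool_from_camera'])
    T=np.eye(4); T[:3,:3]=rot(p['orientation']); T[:3,3]=p['position']; return p,T
def w(T,pt): return T[:3,:3]@np.array(pt)+T[:3,3]
def shot(name,file=None):
    p,T=cam(name); im,d=arm.grab_frame(name)
    if file: cv2.imwrite('pics/'+file,im[:,:,::-1])
    f=210/np.tan(np.radians(p['vfov'])/2)
    return im,d,p,T,f
def up(u,v,d,p,T,f): return w(T,[(u-p['cx'])/f*d,(v-p['cy'])/f*d,d])
def totool(pt):
    T=pose(); return T[:3,:3].T@(np.array(pt)-T[:3,3])*100
E
python3 - <<'E'
from h import *
for n in('scene','top','wrist'):
    p=arm.camera_params(n);print(n,p)
s=arm.get_state();print(s)
for n in('scene','top'):
    im,d,p,T,f=shot(n,n+'0.png')
    for l in['scale','pan_centre','port','shutter_grip','big_weight','small_weight','stylus','stylus_barrel','stand','wallet','loyalty_tin']:
        r=arm.pinpoint(l,n)
        print(n,l,[(np.round(w(T,x['point']),3).tolist(),round(x['p'],2)) for x in r[:2]])
E
```

```text
pics
scene {'vfov': 44.32276207426418, 'cx': 285.44310259043283, 'cy': 214.21212701929846, 'position': array([0.0219285 , 0.77237457, 0.91571872]), 'orientation': array([-2.28243901,  0.00289925, -2.53902631])}
top {'vfov': 56.88709968478434, 'cx': 280.4176167612648, 'cy': 210.36134053497162, 'position': array([ 0.50721769, -0.03482888,  0.94762502]), 'orientation': array([-3.09649932, -0.00443864, -1.59183203])}
wrist {'vfov': 70.28355977248927, 'cx': 276.82783418485917, 'cy': 208.42276541435203, 'tool_from_camera': array([[-2.74641787e-04, -9.61421460e-01, -2.75079446e-01,
         7.47162660e-02],
       [ 9.99999688e-01, -6.04915260e-05, -7.86986643e-04,
         8.65874356e-04],
       [ 7.39985871e-04, -2.75079577e-01,  9.61421177e-01,
        -1.44061489e-01],
       [ 0.00000000e+00,  0.00000000e+00,  0.00000000e+00,
         1.00000000e+00]])}
{'t': 0.0, 'q': array([-8.23915513e-01,  3.59368530e-01,  1.10644318e-02, -3.37396128e-04,
       -1.22410435e+00, -2.88104797e-01]), 'qd': array([ 0.00027353, -0.00097247, -0.00086779, -0.00031736, -0.00045103,
       -0.00180133]), '
[... 852 characters left out ...]
d [([0.426, 0.228, 0.001], 0.61)]
scene wallet [([0.735, -0.154, -0.003], 0.78)]
scene loyalty_tin [([0.378, -0.003, -0.0], 0.58)]
top scale [([0.501, -0.231, -0.002], 0.87), ([0.427, -0.291, 0.057], 0.64)]
top pan_centre [([0.546, -0.229, 0.064], 0.66)]
top port [([0.428, -0.29, 0.06], 0.83)]
top shutter_grip [([0.428, -0.286, 0.078], 0.51)]
top big_weight [([0.499, -0.041, 0.001], 0.71), ([0.425, 0.224, 0.106], 0.33)]
top small_weight [([0.608, -0.012, 0.006], 0.58)]
top stylus [([0.426, 0.223, 0.006], 0.42)]
top stylus_barrel [([0.428, 0.222, 0.103], 0.54)]
top stand [([0.425, 0.217, 0.002], 0.8)]
top wallet [([0.74, -0.151, 0.003], 0.65)]
top loyalty_tin [([0.382, -0.009, -0.002], 0.81)]
```

View pics/top0.png

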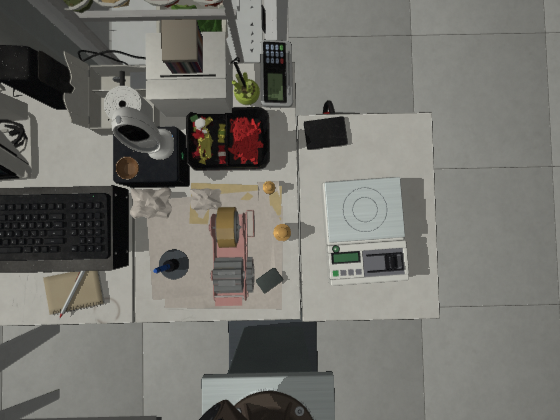

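View pics/scene0.png

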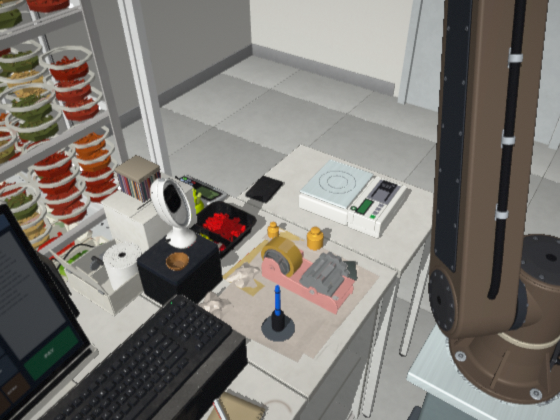

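The top view shows the scale (365,230) with the shutter at (385,262), the big weight at (281,232), the small one at (269,187), the tin at (269,280), the stylus and stand at (172,262), and a tape dispenser obstacle at (230,250). The scene view agrees: the shutter is closed and the stylus is upright.

```bash
cat >> h.py <<'E'
def cloud(name):
    im,d,p,T,f=shot(name)
    v,u=np.mgrid[:420,:560]
    P=np.stack([(u-p['cx'])/f*d,(v-p['cy'])/f*d,d],-1)@T[:3,:3].T+T[:3,3]
    P[d==0]=np.nan
    return im,P
def box(P,lo,hi): return P[((P>lo)&(P<hi)).all(-1)]
E
python3 - <<'E'
from h import *
for n in('top','scene'):
    im,P=cloud(n)
    print(n,'counter z',np.nanmedian(box(P,[.4,-.13,-.03],[.6,-.07,.03])[:,2]))
    Q=box(P,[.34,-.36,.05],[.66,-.1,.072]); 
    r=cv2.minAreaRect(Q[:,:2].astype(np.float32)*1000); print('scale',r,len(Q), np.median(Q[:,2]))
    Q=box(P,[.47,-.08,.05],[.53,-.0,.075]); print('knob',Q.mean(0),Q.max(0),Q.min(0),len(Q))
    Q=box(P,[.47,-.1,.012],[.54,.01,.075]); print('weight',Q.max(0),Q.min(0),len(Q))
    Q=box(P,[.57,-.05,.012],[.64,.03,.075]); print('small',Q.mean(0),Q.max(0),Q.min(0),len(Q))
    for z in(.07,.1,.12):
      Q=box(P,[.40,.19,z],[.46,.26,z+.025]); print('stylus',z,Q.mean(0),Q.max(0),Q.min(0),len(Q))
    Q=box(P,[.3,.02,.02],[.65,.18,.4]); print('tape',Q.max(0),Q.min(0))
    Q=box(P,[.40,-.33,.0745],[.46,-.25,.09]); print('grip',Q.mean(0),Q.max(0),Q.min(0),len(Q))
E
```

```text
top counter z 0.0005196661692805082
scale ((497.0412292480469, -232.86587524414062), (239.44921875, 180.32159423828125), 3.183241605758667) 7983 0.0651969959280927
knob [ 0.49681257 -0.04137291  0.05967823] [ 0.50687089 -0.03064945  0.06514774] [ 0.48616055 -0.05148576  0.05546899] 83
weight [ 0.51620883 -0.02123071  0.06514774] [ 0.47632754 -0.06110051  0.03774298] 248
small [ 0.60305159 -0.01346366  0.03468886] [0.61904481 0.00066844 0.0481356 ] [ 0.57497381 -0.03953749  0.01237695] 138
stylus 0.07 [0.42605253 0.21748132 0.08236293] [0.43045829 0.22308344 0.09342573] [0.42031089 0.21521458 0.07141711] 20
stylus 0.1 [0.42606791 0.21846505 0.11245789] [0.4302499  0.22352684 0.12360622] [0.41925435 0.21629081 0.10075733] 22
stylus 0.12 [0.4249989  0.22065143 0.13422579] [0.43041321 0.22702207 0.14216547] [0.41845395 0.21643563 0.12070082] 39
tape [0.64998877 0.17999875 0.12263585] [0.33443407 0.02039444 0.0200205 ]
grip [ 0.42575346 -0.28762067  0.07691788] [ 0.43689588 -0.28250407  0.07989179] [ 0.41425228 -0.29193734  0.07459159] 45
scene counter z -0.0014023498686495661
scale ((494
[... 307 characters left out ...]
749933  0.0121031 ] 301
small [ 0.59931998 -0.00578527  0.02898716] [0.61773705 0.00717205 0.05092139] [ 0.58671028 -0.02560391  0.01205469] 143
stylus 0.07 [0.4204036  0.22573849 0.08147184] [0.42621257 0.23012975 0.09462509] [0.41670353 0.21778644 0.07011678] 48
stylus 0.1 [0.42064853 0.22721437 0.1120778 ] [0.42849697 0.23048933 0.12435413] [0.41583964 0.21880433 0.100343  ] 44
stylus 0.12 [0.42136574 0.22628075 0.13241328] [0.42741733 0.23128975 0.1408087 ] [0.41604731 0.21921244 0.12059908] 47
tape [0.64991741 0.16201028 0.10685215] [0.3322724  0.02044383 0.02002711]
grip [ 0.42150422 -0.28461544  0.07627981] [ 0.43299705 -0.28102008  0.07983208] [ 0.41275405 -0.2891612   0.07478061] 11
```

```bash
cat >> h.py <<'E'
def tgt(xyz,yaw):
    "tool-frame shift (cm) and turn (deg) to a tool-down pose at xyz, yaw deg"
    T=pose(); Rt=R.from_euler('xyz',[np.pi,0,np.radians(yaw)])
    rv=(R.from_matrix(T[:3,:3]).inv()*Rt).as_rotvec(degrees=True)
    print(xyz,'shift',np.round(totool(xyz),2),'rot',np.round(rv,1))
E
python3 - <<'E'
from h import *
tgt([.4,-.32,.24],-122); tgt([.497,-.041,.2],-90)
E
```

```text
[0.4, -0.32, 0.24] shift [-21.69  21.09   0.06] rot [  0.    0.  -31.7]
[0.497, -0.041, 0.2] shift [-42.75  41.81   4.06] rot [  0.    0.  -63.7]
```

Request:
{"name": "move_arm", "arguments": {
  "rows": [
    {"translation": [-2.7, 2.6, 0], "rot": [0, 0, -4], "hand": 0},
    {"translation": [-5.4, 5.3, 0], "rot": [0, 0, -8], "hand": 0},
    {"translation": [-8.1, 7.9, 0], "rot": [0, 0, -12], "hand": 0},
    {"translation": [-10.8, 10.5, 0], "rot": [0, 0, -16], "hand": 0},
    {"translation": [-13.6, 13.2, 0], "rot": [0, 0, -20], "hand": 0},
    {"translation": [-16.3, 15.8, 0], "rot": [0, 0, -24], "hand": 0},
    {"translation": [-19, 18.5, 0], "rot": [0, 0, -28], "hand": 0},
    {"translation": [-21.7, 21.1, 0], "rot": [0, 0, -31.7], "hand": 0}
  ]
}}

```text
t: 1.97
eef_pos: [0.4002, -0.3182, 0.2409]
ee_rot: [-3.141, 0.0, -2.126]
force: [0.1, 0.0, 0.2]
width: 0.0877
gripper_force: 0.0
```

Run:
```python
from h import *
tgt([.497,-.041,.2],-90)
```

```text
[0.497, -0.041, 0.2] shift [-28.65   6.39   4.09] rot [ -0.   -0.  -31.8]
```

Request:
{"name": "move_arm", "arguments": {
  "rows": [
    {"translation": [-3.6, 0.8, 0.5], "rot": [0, 0, -4], "hand": 0},
    {"translation": [-7.2, 1.6, 1], "rot": [0, 0, -8], "hand": 0},
    {"translation": [-10.8, 2.4, 1.5], "rot": [0, 0, -12], "hand": 0},
    {"translation": [-14.4, 3.2, 2], "rot": [0, 0, -16], "hand": 0},
    {"translation": [-18, 4, 2.5], "rot": [0, 0, -20], "hand": 0},
    {"translation": [-21.6, 4.8, 3], "rot": [0, 0, -24], "hand": 0},
    {"translation": [-25.2, 5.6, 3.5], "rot": [0, 0, -28], "hand": 0},
    {"translation": [-28.6, 6.4, 4.1], "rot": [0, 0, -31.8], "hand": 0}
  ]
}}

```text
t: 2.63
eef_pos: [0.4979, -0.0414, 0.1999]
ee_rot: [-3.14, 0.0, -1.57]
force: [0.9, -1.8, 0.1]
width: 0.0878
gripper_force: 0.0
```

Run:
```python
from h import *
im,P=cloud('wrist')
Q=box(P,[.47,-.08,.053],[.53,-.0,.075]); print('knob',Q.mean(0),Q.max(0),Q.min(0),len(Q))
Q=box(P,[.46,-.1,.03],[.54,.01,.048]); print('body',Q.mean(0),Q.max(0),Q.min(0),len(Q))
print(np.nanmedian(box(P,[.4,-.13,-.03],[.6,-.07,.03])[:,2]))
tgt([.497,-.041,.2],-90)
cv2.imwrite('pics/w1.png',im[:,:,::-1])
```

```text
knob [ 0.49484928 -0.04224498  0.05904054] [ 0.50616087 -0.03068946  0.06190997] [ 0.48325743 -0.05319255  0.05370416] 447
body [ 0.49513601 -0.04570558  0.04085746] [ 0.51510665 -0.02075172  0.0448942 ] [ 0.47511096 -0.06210123  0.0300232 ] 775
-0.00029899101492006364
[0.497, -0.041, 0.2] shift [ 0.33  0.27 -0.13] rot [-0.1  0.1  0.4]
```

View pics/w1.png

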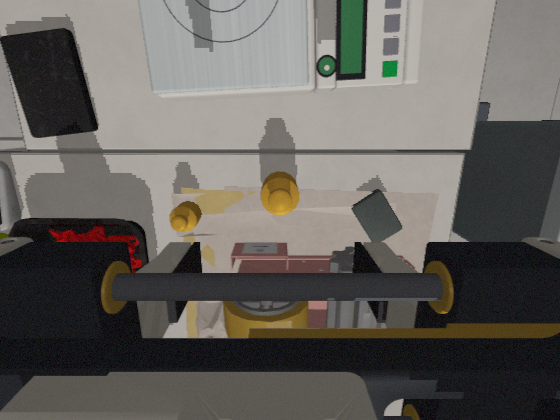

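The wrist view shows the big weight at (280,193) clear of the small weight (185,217) and the tin (376,217), so both fingers have room on either side in x.

Run:
```python
from h import *
im,P=cloud('wrist')
Q=box(P,[.47,-.08,.053],[.53,-.0,.075]); print('knob',Q.mean(0),len(Q)); print(pose()[:3,3])
tgt([.4955,-.041,.027],-90)
```

```text
knob [ 0.49489948 -0.04224713  0.05903441] 453
[ 0.49853061 -0.03981989  0.19890385]
[0.4955, -0.041, 0.027] shift [ 0.12  0.3  17.19] rot [0.  0.  0.2]
```

Request:
{"name": "move_arm", "arguments": {
  "rows": [
    {"translation": [0, 0.2, 3.5], "rot": [0, 0, 0], "hand": 0},
    {"translation": [0, 0.2, 7], "rot": [0, 0, 0], "hand": 0},
    {"translation": [0, 0.2, 10], "rot": [0, 0, 0], "hand": 0},
    {"translation": [0, 0.2, 12.5], "rot": [0, 0, 0], "hand": 0},
    {"translation": [0, 0.2, 14.5], "rot": [0, 0, 0], "hand": 0},
    {"translation": [0, 0.2, 16], "rot": [0, 0, 0], "hand": 0},
    {"translation": [0, 0.2, 17.2], "rot": [0, 0, 0], "hand": 0},
    {"translation": [0, 0.2, 17.2], "rot": [0, 0, 0], "hand": 0}
  ],
  "squeeze": 25
}}

```text
t: 3.4
eef_pos: [0.4938, -0.0441, 0.0255]
ee_rot: [3.138, -0.001, -1.575]
force: [-1.4, -0.8, 0.3]
width: 0.0874
gripper_force: 0.0
```

Request:
{"name": "move_arm", "arguments": {
  "rows": [
    {"translation": [0, 0, 0], "rot": [0, 0, 0], "hand": 0.3},
    {"translation": [0, 0, 0], "rot": [0, 0, 0], "hand": 0.5},
    {"translation": [0, 0, 0], "rot": [0, 0, 0], "hand": 0.7},
    {"translation": [0, 0, 0], "rot": [0, 0, 0], "hand": 0.7},
    {"translation": [0, 0, 0], "rot": [0, 0, 0], "hand": 0.7},
    {"translation": [0, 0, 0], "rot": [0, 0, 0], "hand": 0.7}
  ]
}}

```text
t: 3.9
eef_pos: [0.4956, -0.0434, 0.0281]
ee_rot: [-3.141, 0.0, -1.574]
force: [0.5, 0.1, 0.6]
width: 0.053
gripper_force: 0.0
```

Request:
{"name": "move_arm", "arguments": {
  "rows": [
    {"translation": [0, 0, 0], "rot": [0, 0, 0], "hand": 0.8},
    {"translation": [0, 0, 0], "rot": [0, 0, 0], "hand": 0.8},
    {"translation": [0, 0, 0], "rot": [0, 0, 0], "hand": 0.8},
    {"translation": [0, 0, 0], "rot": [0, 0, 0], "hand": 0.8},
    {"translation": [0, 0, 0], "rot": [0, 0, 0], "hand": 0.8},
    {"translation": [0, 0, 0], "rot": [0, 0, 0], "hand": 0.8}
  ]
}}

```text
t: 4.4
eef_pos: [0.4954, -0.0434, 0.0278]
ee_rot: [-3.142, -0.0, -1.574]
force: [-1.8, 0.4, 5.4]
width: 0.0409
gripper_force: 25.0
```

Request:
{"name": "move_arm", "arguments": {
  "rows": [
    {"translation": [0, 0, -2], "rot": [0, 0, 0], "hand": 0.8},
    {"translation": [0, 0, -5], "rot": [0, 0, 0], "hand": 0.8},
    {"translation": [0, 0, -8.5], "rot": [0, 0, 0], "hand": 0.8},
    {"translation": [0, 0, -11], "rot": [0, 0, 0], "hand": 0.8},
    {"translation": [2.5, -0.7, -12], "rot": [0, 0, 0], "hand": 0.8},
    {"translation": [5.5, -1.5, -12], "rot": [0, 0, 0], "hand": 0.8},
    {"translation": [9, -2.4, -12], "rot": [0, 0, 0], "hand": 0.8},
    {"translation": [12.5, -3.3, -12], "rot": [0, 0, 0], "hand": 0.8}
  ]
}}

```text
t: 5.07
eef_pos: [0.5276, -0.1694, 0.1472]
ee_rot: [3.141, 0.001, -1.573]
force: [1.1, 0.4, -4.0]
width: 0.0412
gripper_force: 25.0
```

Request:
{"name": "move_arm", "arguments": {
  "rows": [
    {"translation": [2.8, -0.8, 0], "rot": [0, 0, 0], "hand": 0.8},
    {"translation": [4.8, -1.3, 0], "rot": [0, 0, 0], "hand": 0.8},
    {"translation": [6.1, -1.7, 0.5], "rot": [0, 0, 0], "hand": 0.8},
    {"translation": [6.1, -1.7, 2], "rot": [0, 0, 0], "hand": 0.8},
    {"translation": [6.1, -1.7, 3.5], "rot": [0, 0, 0], "hand": 0.8},
    {"translation": [6.1, -1.7, 4.6], "rot": [0, 0, 0], "hand": 0.8},
    {"translation": [6.1, -1.7, 5], "rot": [0, 0, 0], "hand": 0.8},
    {"translation": [6.1, -1.7, 5], "rot": [0, 0, 0], "hand": 0.8}
  ]
}}

```text
t: 5.73
eef_pos: [0.5436, -0.2291, 0.0959]
ee_rot: [3.138, 0.0, -1.574]
force: [0.1, -0.1, -4.6]
width: 0.0414
gripper_force: 25.0
```

Run:
```python
from h import *
im,d,p,T,f=shot('scene')
c=im[110:270,260:440]; cv2.imwrite('pics/s2.png',cv2.resize(c,None,fx=3,fy=3)[:,:,::-1])
s=arm.get_state();print(s['eef_pos'],s['force'],s['width'],s['gripper_force'])
im,P=cloud('top'); 
Q=box(P,[.34,-.36,.0],[.66,-.1,.20]); print(len(Q))
for n in('scene','top'): print(n,[(np.round(w(cam(n)[1],x['point']),3),x['p']) for x in arm.pinpoint('big_weight',n)[:2]])
```

```text
[ 0.54438208 -0.22927368  0.0970035 ] [-0.06567945 -1.6522518  -3.42936358] 0.041239511954256944 24.999510075431317
5208
scene [(array([ 0.541, -0.226,  0.069]), 0.75), (array([ 0.601, -0.01 ,  0.001]), 0.46)]
top [(array([0.425, 0.218, 0.001]), 0.27), (array([0.424, 0.222, 0.006]), 0.24)]
```

View pics/s2.png

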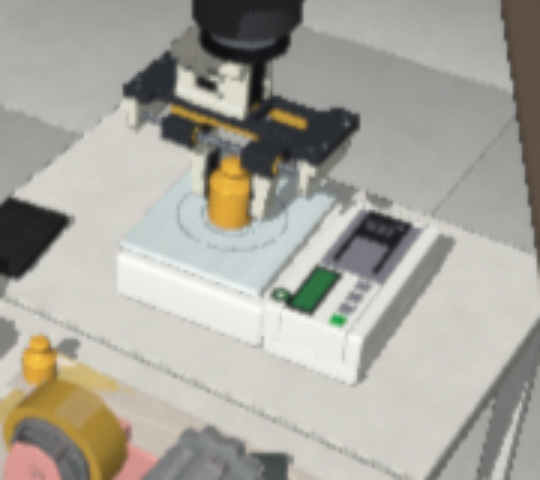

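The crop shows the big weight at (230,205), held just above the pan, with the rings around it.

Request:
{"name": "move_arm", "arguments": {
  "rows": [
    {"translation": [0, 0, 0.1], "rot": [0, 0, 0], "hand": 0.8},
    {"translation": [0, 0, 0.2], "rot": [0, 0, 0], "hand": 0.8},
    {"translation": [0, 0, 0.25], "rot": [0, 0, 0], "hand": 0.8},
    {"translation": [0, 0, 0.25], "rot": [0, 0, 0], "hand": 0.8},
    {"translation": [0, 0, 0.25], "rot": [0, 0, 0], "hand": 0.8}
  ]
}}

```text
t: 6.35
eef_pos: [0.5447, -0.2296, 0.0952]
ee_rot: [-3.141, -0.0, -1.575]
force: [0.4, 0.3, -4.4]
width: 0.0409
gripper_force: 25.0
```

Request:
{"name": "move_arm", "arguments": {
  "rows": [
    {"translation": [0, 0, 0.1], "rot": [0, 0, 0], "hand": 0.8},
    {"translation": [0, 0, 0.15], "rot": [0, 0, 0], "hand": 0.8},
    {"translation": [0, 0, 0.15], "rot": [0, 0, 0], "hand": 0.8},
    {"translation": [0, 0, 0.15], "rot": [0, 0, 0], "hand": 0.8}
  ]
}}

```text
t: 6.68
eef_pos: [0.5448, -0.2297, 0.0938]
ee_rot: [-3.141, -0.0, -1.574]
force: [-0.9, 1.1, 0.1]
width: 0.0414
gripper_force: 25.0
```

The pan now carries the weight, since the wrist force went from -4.4 N to 0. I'll open the fingers and go up.

Request:
{"name": "move_arm", "arguments": {
  "rows": [
    {"translation": [0, 0, 0.03], "rot": [0, 0, 0], "hand": 0.5},
    {"translation": [0, 0, 0.03], "rot": [0, 0, 0], "hand": 0.3},
    {"translation": [0, 0, 0.03], "rot": [0, 0, 0], "hand": 0.1},
    {"translation": [0, 0, 0.03], "rot": [0, 0, 0], "hand": 0.1},
    {"translation": [0, 0, 0.03], "rot": [0, 0, 0], "hand": 0.1},
    {"translation": [0, 0, 0.03], "rot": [0, 0, 0], "hand": 0.1},
    {"translation": [0, 0, 0.03], "rot": [0, 0, 0], "hand": 0.1},
    {"translation": [0, 0, 0.03], "rot": [0, 0, 0], "hand": 0.1}
  ]
}}

```text
t: 7.35
eef_pos: [0.5447, -0.2296, 0.0933]
ee_rot: [-3.142, -0.0, -1.574]
force: [-0.2, 0.1, 0.9]
width: 0.0779
gripper_force: 0.0
```

Request:
{"name": "move_arm", "arguments": {
  "rows": [
    {"translation": [0, 0, -1], "rot": [0, 0, 0], "hand": 0.1},
    {"translation": [0, 0, -3], "rot": [0, 0, 0], "hand": 0.1},
    {"translation": [0, 0, -6], "rot": [0, 0, 0], "hand": 0.1},
    {"translation": [0, 0, -9.5], "rot": [0, 0, 0], "hand": 0.1},
    {"translation": [0, 0, -12], "rot": [0, 0, 0], "hand": 0.1},
    {"translation": [0, 0, -12], "rot": [0, 0, 0], "hand": 0.1}
  ]
}}

```text
t: 7.85
eef_pos: [0.5476, -0.2306, 0.2205]
ee_rot: [-3.132, -0.003, -1.574]
force: [0.5, 0.1, 0.6]
width: 0.0789
gripper_force: 0.0
```

Run:
```python
from h import *
for n in('scene','wrist'):
    im,P=cloud(n); Q=box(P,[.51,-.27,.116],[.58,-.19,.14]); print(n,'knob',Q.mean(0),Q.max(0),len(Q))
tgt([.426,-.288,.16],-176.8)
```

```text
scene knob [ 0.54250919 -0.22217932  0.12318264] [ 0.55448618 -0.2128737   0.12859897] 50
wrist knob [ 0.54420346 -0.22864762  0.12492221] [ 0.55548539 -0.21611618  0.12722063] 628
[0.426, -0.288, 0.16] shift [ 5.88 11.92  5.48] rot [-0.2  0.1 86.6]
```

Request:
{"name": "move_arm", "arguments": {
  "rows": [
    {"translation": [0.7, 1.5, 0], "rot": [0, 0, 7], "hand": 0.1},
    {"translation": [1.7, 3.4, 0], "rot": [0, 0, 14], "hand": 0.1},
    {"translation": [2.7, 5.4, 0], "rot": [0, 0, 21], "hand": 0.1},
    {"translation": [3.7, 7.4, 0], "rot": [0, 0, 28], "hand": 0.1},
    {"translation": [4.7, 9.4, 0], "rot": [0, 0, 35], "hand": 0.1},
    {"translation": [5.5, 11, 0], "rot": [0, 0, 42], "hand": 0.2},
    {"translation": [5.8, 11.9, 0], "rot": [0, 0, 49], "hand": 0.3},
    {"translation": [5.8, 11.9, 0], "rot": [0, 0, 56], "hand": 0.4}
  ]
}}

```text
t: 8.62
eef_pos: [0.4228, -0.2874, 0.2124]
ee_rot: [3.14, -0.001, -2.56]
force: [0.0, -0.0, -0.3]
width: 0.0641
gripper_force: 0.0
```

Request:
{"name": "move_arm", "arguments": {
  "rows": [
    {"translation": [0, 0, 0], "rot": [0, 0, 7], "hand": 0.5},
    {"translation": [0, 0, 0], "rot": [0, 0, 14], "hand": 0.6},
    {"translation": [0, 0, 1], "rot": [0, 0, 21], "hand": 0.6},
    {"translation": [0, 0, 2], "rot": [0, 0, 28], "hand": 0.6},
    {"translation": [0, 0, 2], "rot": [0, 0, 30.6], "hand": 0.6},
    {"translation": [0, 0, 2], "rot": [0, 0, 30.6], "hand": 0.6},
    {"translation": [0, 0, 2], "rot": [0, 0, 30.6], "hand": 0.6},
    {"translation": [0, 0, 2], "rot": [0, 0, 30.6], "hand": 0.6}
  ]
}}

```text
t: 9.28
eef_pos: [0.4253, -0.2872, 0.1931]
ee_rot: [3.141, -0.001, -3.084]
force: [0.6, 0.1, 0.4]
width: 0.0351
gripper_force: 0.0
```

Run:
```python
from h import *
im,P=cloud('wrist'); cv2.imwrite('pics/w2.png',im[:,:,::-1])
print(pose()[:3,3],arm.get_state()['width'])
Q=box(P,[.38,-.34,.0735],[.46,-.25,.085]); print('grip',np.median(Q,0),Q.max(0),Q.min(0),len(Q))
T=cam('wrist')[1]
for l in('shutter_grip','port','pan_centre'): print(l,[(np.round(w(T,x['point']),3),round(x['p'],2)) for x in arm.pinpoint(l,'wrist')[:2]])
tgt([.426,-.288,.081],-176.8)
```

```text
[ 0.42540924 -0.28719738  0.19322542] 0.03522450473591193
grip [ 0.42253868 -0.28772071  0.07609395] [ 0.43509342 -0.28237264  0.07843955] [ 0.41082834 -0.29284123  0.07353125] 279
shutter_grip [(array([ 0.425, -0.286,  0.076]), 0.93)]
port [(array([ 0.421, -0.291,  0.065]), 0.92)]
pan_centre [(array([ 0.548, -0.232,  0.067]), 0.6)]
[0.426, -0.288, 0.081] shift [-0.04 -0.08 11.24] rot [-0.  0.  0.]
```

View pics/w2.png

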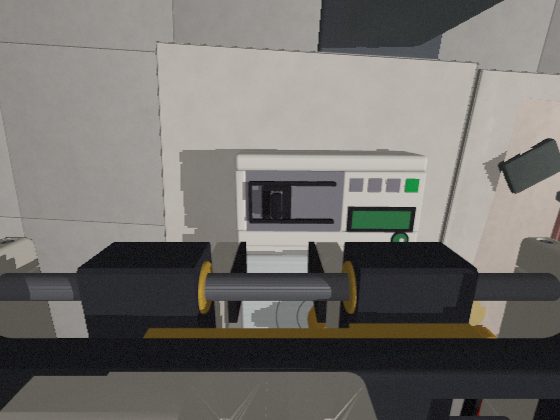

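The wrist view shows the shutter grip at (276,203) between its rails. The gripper is centred over it with 35 mm open.

Request:
{"name": "move_arm", "arguments": {
  "rows": [
    {"translation": [0.2, 0, 3], "rot": [0, 0, 0], "hand": 0.6},
    {"translation": [0.2, 0, 6], "rot": [0, 0, 0], "hand": 0.6},
    {"translation": [0.2, 0, 8.5], "rot": [0, 0, 0], "hand": 0.6},
    {"translation": [0.2, 0, 10], "rot": [0, 0, 0], "hand": 0.6},
    {"translation": [0.2, 0, 11.1], "rot": [0, 0, 0], "hand": 0.6},
    {"translation": [0.2, 0, 11.1], "rot": [0, 0, 0], "hand": 0.6},
    {"translation": [0.2, 0, 11.1], "rot": [0, 0, 0], "hand": 0.6}
  ],
  "squeeze": 12
}}

```text
t: 10.07
eef_pos: [0.4234, -0.2874, 0.0822]
ee_rot: [3.141, -0.001, -3.085]
force: [1.2, -0.0, 0.3]
width: 0.0348
gripper_force: 0.0
```

Request:
{"name": "move_arm", "arguments": {
  "rows": [
    {"translation": [0, 0, 0], "rot": [0, 0, 0], "hand": 0.8},
    {"translation": [0, 0, 0], "rot": [0, 0, 0], "hand": 1},
    {"translation": [0, 0, 0], "rot": [0, 0, 0], "hand": 1},
    {"translation": [0, 0, 0], "rot": [0, 0, 0], "hand": 1},
    {"translation": [0, 0, 0], "rot": [0, 0, 0], "hand": 1},
    {"translation": [0, 0, 0], "rot": [0, 0, 0], "hand": 1},
    {"translation": [0, 0, 0], "rot": [0, 0, 0], "hand": 1}
  ]
}}

```text
t: 10.65
eef_pos: [0.4238, -0.2874, 0.0828]
ee_rot: [-3.141, 0.001, -3.086]
force: [-1.2, 0.7, 6.7]
width: 0.0096
gripper_force: 12.0
```

Request:
{"name": "move_arm", "arguments": {
  "rows": [
    {"translation": [0, 0.5, 0], "rot": [0, 0, 0], "hand": 1},
    {"translation": [0, 1.1, 0], "rot": [0, 0, 0], "hand": 1},
    {"translation": [0, 1.7, 0], "rot": [0, 0, 0], "hand": 1},
    {"translation": [0, 2.2, 0], "rot": [0, 0, 0], "hand": 1},
    {"translation": [0, 2.7, 0], "rot": [0, 0, 0], "hand": 1},
    {"translation": [0, 3, 0], "rot": [0, 0, 0], "hand": 1},
    {"translation": [0, 3, 0], "rot": [0, 0, 0], "hand": 1}
  ]
}}

```text
t: 11.23
eef_pos: [0.4222, -0.2574, 0.0828]
ee_rot: [-3.141, 0.001, -3.085]
force: [0.4, 0.4, 7.6]
width: 0.0094
gripper_force: 12.0
```

Request:
{"name": "move_arm", "arguments": {
  "rows": [
    {"translation": [0, 0.1, 0], "rot": [0, 0, 0], "hand": 1},
    {"translation": [0, 0.2, 0], "rot": [0, 0, 0], "hand": 1},
    {"translation": [0, 0.3, 0], "rot": [0, 0, 0], "hand": 1},
    {"translation": [0, 0.3, 0], "rot": [0, 0, 0], "hand": 1}
  ]
}}

```text
t: 11.57
eef_pos: [0.4223, -0.2569, 0.0829]
ee_rot: [-3.138, 0.001, -3.085]
force: [-0.0, -20.5, -0.7]
width: 0.0099
gripper_force: 12.0
```

The shutter is on its open stop: it pushed back with 20 N after 30.5 mm of travel. I'll ease off, release it, and go up for a look at the port.

Request:
{"name": "move_arm", "arguments": {
  "rows": [
    {"translation": [0, -0.25, 0], "rot": [0, 0, 0], "hand": 0.9},
    {"translation": [0, -0.25, 0], "rot": [0, 0, 0], "hand": 0.6},
    {"translation": [0, -0.25, 0], "rot": [0, 0, 0], "hand": 0.6},
    {"translation": [0, -0.25, 0], "rot": [0, 0, 0], "hand": 0.6},
    {"translation": [0, -0.25, 0], "rot": [0, 0, 0], "hand": 0.6},
    {"translation": [0, -0.25, 0], "rot": [0, 0, 0], "hand": 0.6},
    {"translation": [0, -0.25, -1], "rot": [0, 0, 0], "hand": 0.6},
    {"translation": [0, -0.25, -3], "rot": [0, 0, 0], "hand": 0.6}
  ]
}}

```text
t: 12.23
eef_pos: [0.4201, -0.2562, 0.1105]
ee_rot: [3.14, -0.004, -3.086]
force: [-0.6, 0.6, 0.3]
width: 0.0348
gripper_force: 0.0
```

Request:
{"name": "move_arm", "arguments": {
  "rows": [
    {"translation": [0, -1, -3], "rot": [0, 0, 0], "hand": 0.6},
    {"translation": [0, -2, -5], "rot": [0, 0, 0], "hand": 0.6},
    {"translation": [0, -3, -6], "rot": [0, 0, 0], "hand": 0.6},
    {"translation": [0, -3, -6], "rot": [0, 0, 0], "hand": 0.6},
    {"translation": [0, -3, -6], "rot": [0, 0, 0], "hand": 0.6},
    {"translation": [0, -3, -6], "rot": [0, 0, 0], "hand": 0.6}
  ]
}}

```text
t: 12.73
eef_pos: [0.4227, -0.2863, 0.1713]
ee_rot: [3.141, -0.001, -3.086]
force: [0.3, -0.4, -1.0]
width: 0.0348
gripper_force: 0.0
```

Run:
```python
from h import *
im,d,p,T,f=shot('wrist','w3.png')
print(pose()[:3,3],p['cx'],p['cy'],f)
v=(T[:3,:3].T@(np.array([.4235,-.2905,.06])-T[:3,3])); u=[v[0]/v[2]*f+p['cx'],v[1]/v[2]*f+p['cy']]; print(u)
c=im[int(u[1])-50:int(u[1])+50,int(u[0])-70:int(u[0])+70]; print(int(u[0])-70,int(u[1])-50)
cv2.imwrite('pics/w3c.png',cv2.resize(c,None,fx=5,fy=5,interpolation=cv2.INTER_CUBIC)[:,:,::-1])
for n in('wrist','top','scene'):
  if n!='wrist': arm.grab_frame(n)
  T=cam(n)[1]
  for l in('port','cal_button_top','shutter_grip'): print(n,l,[(np.round(w(T,x['point']),4),round(x['p'],2)) for x in arm.pinpoint(l,n)[:2]])
```

```text
[ 0.4226278  -0.28617726  0.17110697] 276.82783418485917 208.42276541435203 298.337107683991
[np.float64(271.4776047845572), np.float64(211.20046471350403)]
201 161
wrist port [(array([ 0.4232, -0.2897,  0.0632]), 0.77)]
wrist cal_button_top [(array([ 0.4216, -0.2887,  0.0393]), 0.38)]
wrist shutter_grip [(array([ 0.4219, -0.2558,  0.0741]), 0.96), (array([ 0.4244, -0.2927,  0.062 ]), 0.49)]
top port []
top cal_button_top []
top shutter_grip []
scene port [(array([ 0.4269, -0.2901,  0.0582]), 0.77)]
scene cal_button_top []
scene shutter_grip [(array([ 0.5431, -0.2303,  0.0613]), 0.74), (array([ 0.4245, -0.2614,  0.076 ]), 0.62)]
```

View pics/w3c.png

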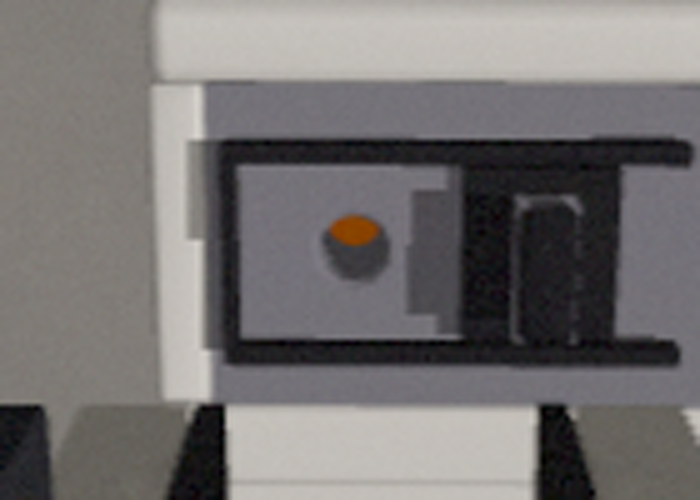

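The crop shows the open port at (355,248), which is pixel (272,210.6) in the full image, with the orange button visible in it. The shutter grip is at (547,265), well clear on the right.

```bash
cat >> h.py <<'E'
def atz(u,v,z,p,T,f):
    r=T[:3,:3]@np.array([(u-p['cx'])/f,(v-p['cy'])/f,1]); return T[:3,3]+r*(z-T[2,3])/r[2]
E
python3 - <<'E'
from h import *
im,d,p,T,f=shot('wrist')
g=im[190:240,250:290].astype(int).mean(2); 
b=cv2.connectedComponentsWithStats(((g<95)&(np.ones_like(g)>0)).astype(np.uint8)); print(b[2],b[3]+[250,190])
r=im[190:240,250:290].astype(int); o=(r[...,0]-r[...,2]>60); print('orange',np.argwhere(o).mean(0)[::-1]+[250,190])
print('port',atz(271.9,210.5,.060,p,T,f)); print('grip',atz(310.3,213,.0765,p,T,f))
s=arm.get_state(); print(s['q'],s['eef_pos'])
# stylus again
for n in('top','scene'):
    im,P=cloud(n); q,T=cam(n)
    for z in(.07,.1,.12):
      Q=box(P,[.40,.19,z],[.46,.26,z+.02]); c=T[:3,3]; v=Q.mean(0)-c; v[2]=0; v/=np.linalg.norm(v); print(n,np.round(Q.mean(0)+v*.0045,4))
tgt([.424,.221,.25],-176.8)
E
```

```text
[[   0    3   40   47 1317]
 [   0    0   40    3  120]
 [   0    7   40   36  419]
 [  16   13   14   13  144]] [[266.88078967 215.07744875]
 [269.5        191.        ]
 [276.62052506 221.34606205]
 [272.73611111 208.88194444]]
orange [271.85714286 205.52380952]
port [ 0.42400909 -0.29075712  0.06      ]
grip [ 0.4195381  -0.25841698  0.0765    ]
[-2.10902375e-01  1.47862177e-01 -4.41167844e-01 -4.80262571e-06
 -9.81782428e-01 -1.30426171e+00] [ 0.4234414  -0.28679751  0.17223856]
top [0.425  0.2219 0.0797]
top [0.4248 0.2229 0.1091]
top [0.4234 0.2239 0.131 ]
scene [0.4229 0.2223 0.0808]
scene [0.4228 0.2237 0.1103]
scene [0.424  0.2228 0.1316]
[0.424, 0.221, 0.25] shift [-2.88 50.7  -7.77] rot [-0.  0. -0.]
```

Request:
{"name": "move_arm", "arguments": {
  "rows": [
    {"translation": [0, 0, -3.5], "rot": [0, 0, 0], "hand": 0.6},
    {"translation": [-0.2, 2.5, -7], "rot": [0, 0, 0], "hand": 0.6},
    {"translation": [-0.4, 6, -7.8], "rot": [0, 0, 0], "hand": 0.6},
    {"translation": [-0.6, 10, -7.8], "rot": [0, 0, 0], "hand": 0.6},
    {"translation": [-0.8, 14, -7.8], "rot": [0, 0, 0], "hand": 0.6},
    {"translation": [-1, 18, -7.8], "rot": [0, 0, 0], "hand": 0.6},
    {"translation": [-1.3, 22, -7.8], "rot": [0, 0, 0], "hand": 0.6},
    {"translation": [-1.5, 26, -7.8], "rot": [0, 0, 0], "hand": 0.6}
  ]
}}

```text
t: 14.15
eef_pos: [0.4236, -0.0247, 0.2507]
ee_rot: [3.141, 0.001, -3.086]
force: [1.2, 0.8, -0.4]
width: 0.0353
gripper_force: 0.0
```

Request:
{"name": "move_arm", "arguments": {
  "rows": [
    {"translation": [-0.2, 4, 0], "rot": [0, 0, 0], "hand": 0.6},
    {"translation": [-0.4, 8, 0], "rot": [0, 0, 0], "hand": 0.6},
    {"translation": [-0.7, 12, 0], "rot": [0, 0, 0], "hand": 0.6},
    {"translation": [-0.9, 16, 0], "rot": [0, 0, 0], "hand": 0.6},
    {"translation": [-1.1, 20, 0], "rot": [0, 0, 0], "hand": 0.6},
    {"translation": [-1.3, 23.5, 0], "rot": [0, 0, 0], "hand": 0.6},
    {"translation": [-1.4, 24.7, 0], "rot": [0, 0, 0], "hand": 0.6},
    {"translation": [-1.4, 24.7, 0], "rot": [0, 0, 0], "hand": 0.6}
  ]
}}

```text
t: 14.82
eef_pos: [0.4242, 0.2237, 0.2499]
ee_rot: [-3.141, -0.0, -3.083]
force: [-0.7, -0.2, 0.6]
width: 0.035
gripper_force: 0.0
```

Request:
{"name": "move_arm", "arguments": {
  "rows": [
    {"translation": [0, 0, 0], "rot": [0, 0, 0], "hand": 0.6},
    {"translation": [0, 0, 0], "rot": [0, 0, 0], "hand": 0.6},
    {"translation": [0, 0, 0], "rot": [0, 0, 0], "hand": 0.6}
  ]
}}

```text
t: 15.07
eef_pos: [0.4242, 0.22, 0.2503]
ee_rot: [-3.142, 0.0, -3.087]
force: [0.7, 0.6, 0.1]
width: 0.0349
gripper_force: 0.0
```

Run:
```python
from h import *
im,P=cloud('wrist'); cv2.imwrite('pics/w4.png',im[:,:,::-1]); 
p,T=cam('wrist'); print(pose()[:3,3],arm.get_state()['width'],arm.get_state()['q'])
blue=(im[...,2].astype(int)-im[...,0]>60)
for z in(.07,.1,.125):
    m=((P>[.38,.17,z])&(P<[.47,.28,z+.02])).all(-1)&blue; Q=P[m]
    if len(Q): v=Q.mean(0)-T[:3,3]; v[2]=0; v/=np.linalg.norm(v); print(z,len(Q),Q.mean(0)+v*.0045,Q.max(0))
tgt([.424,.2228,.1],-176.8)
```

```text
[0.42424957 0.21997237 0.25042039] 0.03521027501764983 [ 8.91286307e-01  2.14092660e-02 -3.90934822e-01 -5.30948195e-05
 -1.15818264e+00 -2.40775285e+00]
0.07 31 [0.42209413 0.22251781 0.0825704 ] [0.42088203 0.22772521 0.08940815]
0.1 45 [0.42176814 0.22206121 0.11045093] [0.42061082 0.22819784 0.11886281]
0.125 136 [0.42436821 0.22368329 0.13638295] [0.42543761 0.22871936 0.14082948]
[0.424, 0.2228, 0.1] shift [1.000e-02 2.800e-01 1.504e+01] rot [ 0.   0.  -0.1]
```

View pics/w4.png

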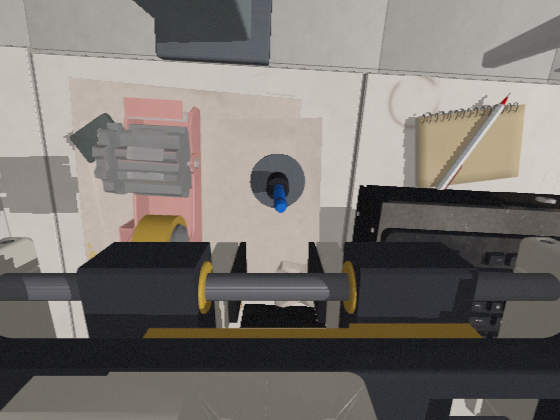

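The wrist view shows the stylus top at (280,207), centred between the fingers. There is nothing near it, with the tape dispenser on the left and the keyboard on the right.

Request:
{"name": "move_arm", "arguments": {
  "rows": [
    {"translation": [0.1, 0.3, 3.5], "rot": [0, 0, 0], "hand": 0.6},
    {"translation": [0.1, 0.3, 6.5], "rot": [0, 0, 0], "hand": 0.6},
    {"translation": [0.1, 0.3, 9], "rot": [0, 0, 0], "hand": 0.6},
    {"translation": [0.1, 0.3, 11.5], "rot": [0, 0, 0], "hand": 0.6},
    {"translation": [0.1, 0.3, 13.5], "rot": [0, 0, 0], "hand": 0.6},
    {"translation": [0.1, 0.3, 15], "rot": [0, 0, 0], "hand": 0.6},
    {"translation": [0.1, 0.3, 15], "rot": [0, 0, 0], "hand": 0.6},
    {"translation": [0.1, 0.3, 15], "rot": [0, 0, 0], "hand": 0.6}
  ],
  "squeeze": 35
}}

```text
t: 15.78
eef_pos: [0.4231, 0.223, 0.1002]
ee_rot: [-3.14, -0.001, -3.087]
force: [0.8, 0.2, 0.3]
width: 0.0349
gripper_force: 0.0
```

Request:
{"name": "move_arm", "arguments": {
  "rows": [
    {"translation": [0, 0, 0], "rot": [0, 0, 0], "hand": 0.8},
    {"translation": [0, 0, 0], "rot": [0, 0, 0], "hand": 1},
    {"translation": [0, 0, 0], "rot": [0, 0, 0], "hand": 1},
    {"translation": [0, 0, 0], "rot": [0, 0, 0], "hand": 1},
    {"translation": [0, 0, 0], "rot": [0, 0, 0], "hand": 1},
    {"translation": [0, 0, 0], "rot": [0, 0, 0], "hand": 1},
    {"translation": [0, 0, 0], "rot": [0, 0, 0], "hand": 1},
    {"translation": [0, 0, 0], "rot": [0, 0, 0], "hand": 1}
  ]
}}

```text
t: 16.45
eef_pos: [0.4232, 0.2225, 0.1009]
ee_rot: [-3.139, -0.0, -3.085]
force: [2.7, -7.1, 5.1]
width: 0.0112
gripper_force: 34.9
```

Request:
{"name": "move_arm", "arguments": {
  "rows": [
    {"translation": [0, 0, -1], "rot": [0, 0, 0], "hand": 1},
    {"translation": [0, 0, -2.5], "rot": [0, 0, 0], "hand": 1},
    {"translation": [0, 0, -4.5], "rot": [0, 0, 0], "hand": 1},
    {"translation": [0, 0, -7], "rot": [0, 0, 0], "hand": 1},
    {"translation": [0, 0, -10], "rot": [0, 0, 0], "hand": 1},
    {"translation": [0, 0, -13.5], "rot": [0, 0, 0], "hand": 1},
    {"translation": [0, 0, -16], "rot": [0, 0, 0], "hand": 1},
    {"translation": [0, 0, -16], "rot": [0, 0, 0], "hand": 1}
  ]
}}

```text
t: 17.12
eef_pos: [0.4251, 0.2255, 0.2664]
ee_rot: [3.136, 0.008, -3.085]
force: [1.2, 0.4, 0.1]
width: 0.0112
gripper_force: 34.9
```

Run:
```python
from h import *
im,d,p,T,f=shot('wrist'); s=arm.get_state(); print(s['eef_pos'],s['width'],s['gripper_force'])
c=im[150:270,220:340]; cv2.imwrite('pics/w5.png',cv2.resize(c,None,fx=5,fy=5,interpolation=cv2.INTER_CUBIC)[:,:,::-1])
print(T[:3,:3].round(3))
Tt=np.linalg.inv(np.array(p['tool_from_camera']))
for z in(-.005,.045,.085,.09):
    v=Tt[:3,:3]@[0,0,z]+Tt[:3,3]; print(z,v[0]/v[2]*f+p['cx'],v[1]/v[2]*f+p['cy'])
tgt([.424,-.29,.26],-176.8)
```

```text
[0.42407887 0.22501191 0.26361259] 0.011350993865501787 34.94548984308494
[[-0.056  0.958  0.282]
 [ 0.998  0.053  0.02 ]
 [ 0.005  0.283 -0.959]]
-0.005 275.78072330904126 273.81552871132675
0.045 276.1118429876455 237.98928997613257
0.085 276.2815911872811 219.62300153730814
0.09 276.2990735406334 217.73145897634546
[0.424, -0.29, 0.26] shift [  2.89 -51.42   0.12] rot [0.3 0.3 0. ]
```

View pics/w5.png

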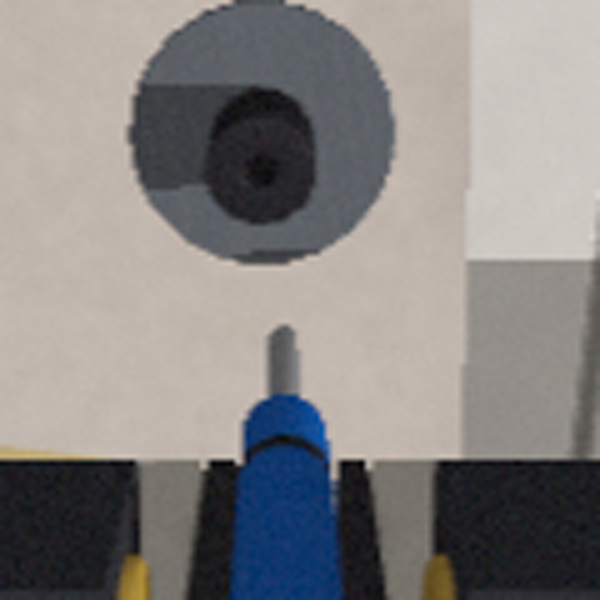

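The crop shows the steel tip at (282,328), pixel (276.4,215.6) in the full image. That is where a stylus on the tool axis should appear, so it sits straight in the jaws.

Request:
{"name": "move_arm", "arguments": {
  "rows": [
    {"translation": [0.1, -2.5, 0], "rot": [0, 0, 0], "hand": 1},
    {"translation": [0.3, -6, 0], "rot": [0, 0, 0], "hand": 1},
    {"translation": [0.6, -10, 0], "rot": [0, 0, 0], "hand": 1},
    {"translation": [0.8, -14, 0], "rot": [0, 0, 0], "hand": 1},
    {"translation": [1, -18, 0], "rot": [0, 0, 0], "hand": 1},
    {"translation": [1.2, -22, 0], "rot": [0, 0, 0], "hand": 1},
    {"translation": [1.5, -26, 0], "rot": [0, 0, 0], "hand": 1},
    {"translation": [1.7, -30, 0], "rot": [0, 0, 0], "hand": 1}
  ]
}}

```text
t: 17.83
eef_pos: [0.4216, -0.0783, 0.2599]
ee_rot: [3.141, -0.0, -3.085]
force: [1.6, 0.3, -0.3]
width: 0.011
gripper_force: 34.9
```

Request:
{"name": "move_arm", "arguments": {
  "rows": [
    {"translation": [0.2, -4, 0], "rot": [0, 0, 0], "hand": 1},
    {"translation": [0.4, -8, 0], "rot": [0, 0, 0], "hand": 1},
    {"translation": [0.7, -12, 0], "rot": [0, 0, 0], "hand": 1},
    {"translation": [0.9, -16, 0], "rot": [0, 0, 0], "hand": 1},
    {"translation": [1.1, -19, 0], "rot": [0, 0, 0], "hand": 1},
    {"translation": [1.2, -21.3, 0], "rot": [0, 0, 0], "hand": 1},
    {"translation": [1.2, -21.3, 0], "rot": [0, 0, 0], "hand": 1},
    {"translation": [1.2, -21.3, 0], "rot": [0, 0, 0], "hand": 1}
  ]
}}

```text
t: 18.5
eef_pos: [0.4218, -0.2907, 0.259]
ee_rot: [3.141, -0.002, -3.089]
force: [-0.2, 1.0, -1.4]
width: 0.0113
gripper_force: 34.9
```

Run:
```python
from h import *
for i in range(3): print(pose()[:3,3]); arm.grab_frame('wrist')
im,d,p,T,f=shot('wrist'); tgt([.424,-.290,.167],-176.8)
r=im.astype(int); o=(r[...,0]-r[...,2]>70)&(r[...,0]-r[...,1]>50); o[:, :250]=0;o[:,300:]=0; o[230:]=0; 
print('orange px',np.argwhere(o).mean(0)[::-1],o.sum())
```

```text
[ 0.42179282 -0.29070916  0.25899787]
[ 0.4219308  -0.28992518  0.25929738]
[ 0.42216997 -0.28942855  0.25962333]
[0.424, -0.29, 0.167] shift [-0.14 -0.11  9.31] rot [ 0. -0.  0.]
orange px [275.         187.13793103] 29
```

Lowering to put the tip about 15 mm above the deck, shifted 0.1 cm, and then looking.

Request:
{"name": "move_arm", "arguments": {
  "rows": [
    {"translation": [-0.1, -0.1, 2], "rot": [0, 0, 0], "hand": 1},
    {"translation": [-0.1, -0.1, 4.5], "rot": [0, 0, 0], "hand": 1},
    {"translation": [-0.1, -0.1, 6.5], "rot": [0, 0, 0], "hand": 1},
    {"translation": [-0.1, -0.1, 8], "rot": [0, 0, 0], "hand": 1},
    {"translation": [-0.1, -0.1, 9.3], "rot": [0, 0, 0], "hand": 1},
    {"translation": [-0.1, -0.1, 9.3], "rot": [0, 0, 0], "hand": 1},
    {"translation": [-0.1, -0.1, 9.3], "rot": [0, 0, 0], "hand": 1},
    {"translation": [-0.1, -0.1, 9.3], "rot": [0, 0, 0], "hand": 1}
  ]
}}

```text
t: 19.37
eef_pos: [0.4244, -0.2905, 0.1683]
ee_rot: [-3.141, 0.001, -3.085]
force: [0.4, -0.1, -0.1]
width: 0.0115
gripper_force: 34.9
```

Run:
```python
from h import *
arm.grab_frame('wrist')
im,d,p,T,f=shot('wrist'); s=arm.get_state(); print(s['eef_pos'],s['ee_rot'])
u0,v0=216,160
c=im[v0:v0+90,u0:u0+120]; cv2.imwrite('pics/w6.png',cv2.resize(c,None,fx=6,fy=6,interpolation=cv2.INTER_CUBIC)[:,:,::-1])
def pix(x):
    v=T[:3,:3].T@(np.array(x)-T[:3,3]); return np.round(((v[0]/v[2]*f+p['cx'])-u0)*6,0),np.round(((v[1]/v[2]*f+p['cy'])-v0)*6,0)
print('port pred',pix([.424,-.290,.06])); e=s['eef_pos']
for dz in(0,): print('axis at tip',pix([e[0],e[1],e[2]-.092]),'axis at deck',pix([e[0],e[1],.06]), '1mm x',pix([e[0]+.001,e[1],.06]),'1mm y',pix([e[0],e[1]+.001,.06]))
```

```text
[ 0.42441167 -0.29074841  0.1684779 ] [-3.14086051e+00  1.91419578e-03 -3.08525059e+00]
port pred (np.float64(367.0), np.float64(304.0))
axis at tip (np.float64(362.0), np.float64(340.0)) axis at deck (np.float64(362.0), np.float64(306.0)) 1mm x (np.float64(362.0), np.float64(313.0)) 1mm y (np.float64(369.0), np.float64(307.0))
```

View pics/w6.png

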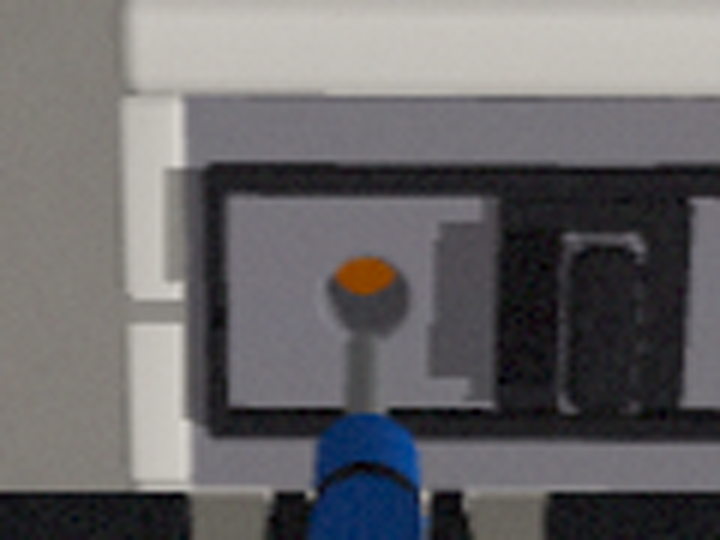

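The crop shows the port centre at (369,297), with the orange button in it, and the tool axis projected to the deck at (362,306). The correction is about +1 mm in tool x and +1 mm in tool y, then insert 10 mm.

Request:
{"name": "move_arm", "arguments": {
  "rows": [
    {"translation": [0.12, 0.1, 0], "rot": [0, 0, 0], "hand": 1},
    {"translation": [0.12, 0.1, 0.4], "rot": [0, 0, 0], "hand": 1},
    {"translation": [0.12, 0.1, 0.9], "rot": [0, 0, 0], "hand": 1},
    {"translation": [0.12, 0.1, 1.4], "rot": [0, 0, 0], "hand": 1},
    {"translation": [0.12, 0.1, 1.9], "rot": [0, 0, 0], "hand": 1},
    {"translation": [0.12, 0.1, 2.4], "rot": [0, 0, 0], "hand": 1},
    {"translation": [0.12, 0.1, 2.6], "rot": [0, 0, 0], "hand": 1},
    {"translation": [0.12, 0.1, 2.6], "rot": [0, 0, 0], "hand": 1}
  ]
}}

```text
t: 20.13
eef_pos: [0.422, -0.2898, 0.1404]
ee_rot: [3.141, -0.001, -3.086]
force: [0.7, -0.6, -1.0]
width: 0.0116
gripper_force: 34.9
```

Run:
```python
from h import *
im,d,p,T,f=shot('wrist'); s=arm.get_state(); print(s['eef_pos'],s['force'],s['width'])
u0,v0=216,170
c=im[v0:v0+90,u0:u0+120]; cv2.imwrite('pics/w7.png',cv2.resize(c,None,fx=6,fy=6,interpolation=cv2.INTER_CUBIC)[:,:,::-1])
```

```text
[ 0.42218379 -0.28988766  0.14080281] [-0.81212707  1.21552738  0.34653089] 0.011000872637477233
```

View pics/w7.png

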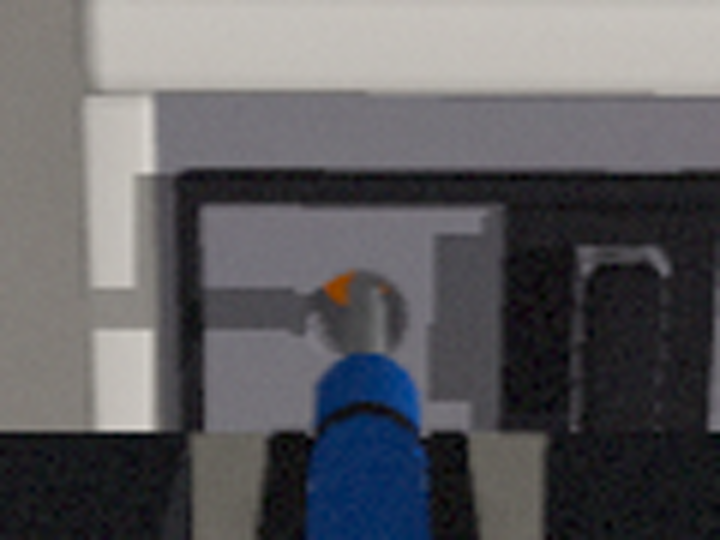

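The crop shows the stylus shaft inside the port at (365,310), with no contact force. Now pressing.

Request:
{"name": "move_arm", "arguments": {
  "rows": [
    {"translation": [0, 0, 0.3], "rot": [0, 0, 0], "hand": 1},
    {"translation": [0, 0, 0.6], "rot": [0, 0, 0], "hand": 1},
    {"translation": [0, 0, 0.9], "rot": [0, 0, 0], "hand": 1},
    {"translation": [0, 0, 1.1], "rot": [0, 0, 0], "hand": 1},
    {"translation": [0, 0, 1.3], "rot": [0, 0, 0], "hand": 1},
    {"translation": [0, 0, 1.4], "rot": [0, 0, 0], "hand": 1},
    {"translation": [0, 0, 1.4], "rot": [0, 0, 0], "hand": 1},
    {"translation": [0, 0, 1.4], "rot": [0, 0, 0], "hand": 1}
  ]
}}

```text
t: 20.85
eef_pos: [0.4225, -0.2899, 0.1275]
ee_rot: [-3.141, 0.0, -3.086]
force: [-0.5, 0.9, 2.5]
width: 0.0114
gripper_force: 35.0
```

Request:
{"name": "move_arm", "arguments": {
  "rows": [
    {"translation": [0, 0, 0.1], "rot": [0, 0, 0], "hand": 1},
    {"translation": [0, 0, 0.2], "rot": [0, 0, 0], "hand": 1},
    {"translation": [0, 0, 0.2], "rot": [0, 0, 0], "hand": 1},
    {"translation": [0, 0, 0.2], "rot": [0, 0, 0], "hand": 1},
    {"translation": [0, 0, 0.2], "rot": [0, 0, 0], "hand": 1}
  ]
}}

```text
t: 21.27
eef_pos: [0.4225, -0.2899, 0.1254]
ee_rot: [-3.141, 0.0, -3.086]
force: [-0.5, 1.0, 3.5]
width: 0.0113
gripper_force: 35.0
```

Run:
```python
from h import *
for i in range(6):
    s=arm.get_state(); print(s['eef_pos'].round(4),s['force'].round(1)); arm.grab_frame('scene')
```

```text
[ 0.4225 -0.2899  0.1254] [-0.5  1.   3.5]
[ 0.4225 -0.2899  0.1254] [-0.4  0.7  3.6]
[ 0.4225 -0.2899  0.1254] [-0.3  1.4  4.2]
[ 0.4225 -0.2899  0.1254] [-1.4  0.7  4.3]
[ 0.4225 -0.2899  0.1253] [-0.2  0.7  4.2]
[ 0.4225 -0.2899  0.1253] [-0.5  0.2  2.8]
```

Request:
{"name": "move_arm", "arguments": {
  "rows": [
    {"translation": [0, 0, 0.1], "rot": [0, 0, 0], "hand": 1},
    {"translation": [0, 0, 0.2], "rot": [0, 0, 0], "hand": 1},
    {"translation": [0, 0, 0.2], "rot": [0, 0, 0], "hand": 1},
    {"translation": [0, 0, 0.2], "rot": [0, 0, 0], "hand": 1},
    {"translation": [0, 0, 0.2], "rot": [0, 0, 0], "hand": 1}
  ]
}}

```text
t: 21.98
eef_pos: [0.4228, -0.2901, 0.1241]
ee_rot: [-3.141, 0.001, -3.086]
force: [-1.4, 1.8, 10.3]
width: 0.0115
gripper_force: 35.0
```

Run:
```python
from h import *
F=[]
for i in range(8):
    s=arm.get_state(); F.append(s['force']); arm.grab_frame('scene')
print(s['eef_pos'],np.mean(F,0),s['width'],s['gripper_force'])
im,P=cloud('scene'); Q=box(P,[.51,-.27,.116],[.58,-.19,.14]); print('knob',Q.mean(0),len(Q))
```

```text
[ 0.4228683  -0.29016265  0.12410861] [-1.38791121  1.11950725 10.97305867] 0.011371338230388387 34.991608926211484
knob [ 0.54281507 -0.22263223  0.12245403] 52
```

The button is on its stop at 11 N, the grip is firm at 35 N, and the weight hasn't moved. Handing in.

```bash
python3 -c "
from station import arm
print(arm.job_done())"
```

```text
the job is handed in; nothing more can be done
None
```

I handed the job in with the big weight standing mid-pan and released, the shutter pushed to its open stop, and the gripped stylus holding the button on its stop at about 11 N; the hand-in gave no verdict.

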